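Prop a kiln shelf level on the test kiln's hearth

TASK

Set the kiln shelf strip level on the kiln's brick hearth, with one end on the tall post that stands there and the other on an equally high column that you build near the hearth's other end: the thick block first, then, wholly on it, whichever loose slender post makes up the height. Both columns must be wholly under the strip, one near each end, and everything inside the bricks' outline so that the hood can come down. Kiln furniture chips: set each piece down without dropping it, do not topple the standing post, and leave the spare post and other things where they are.

Things in the scene. Friction and masses are not known exactly. Their poses are not given: they have to be found in the camera images.
- hearth: base of a bench-top test kiln, fixed: grey steel pan 180 x 270 mm, 38 mm high, and on it a flat hearth of three pale bricks, 144 mm (x) by 234 mm (y), top 50 mm above the desk. Origin on the desk under the hearth's centre, z up, y along its length, within 0.2 rad of the world's y. Its white hood (240 mm tall) stands behind it, a 75 mm high slab lies to its left; both fixed, not part of the job
- tall_post: slender square kiln post, 40 x 40 mm and 140 mm tall, loose, already standing on the hearth near its +y end. Origin at the centre of its underside, z up along it
- tall_post_top (a point): centre of the tall post's top face, 140 mm above its underside
- thick_block: thick square kiln prop, 58 x 58 mm and 64 mm tall with a round bore down the middle, standing on the desk. Origin at the centre of its underside, z up, x and y square to its side faces. About 0.3 kg
- short_post: square kiln post 38 x 38 mm and 76 mm tall, standing on the desk. Origin at the centre of its underside, z up, x and y square to its side faces. About 0.17 kg
- short_post_top (a point): centre of the short post's top face, 76 mm above its underside
- long_post: square kiln post 34 x 34 mm and 100 mm tall, standing on the desk; same make as the short post. Origin at the centre of its underside, z up, x and y square to its side faces
- bat: kiln shelf strip: a flat plate 60 mm wide (its x), 190 mm long (its y), 16 mm thick, lying on the desk with its whitewashed face up. Origin at the centre of its underside, z up. About 0.36 kg
- bat_end_a (a point): middle of the shelf strip's end face at its +y end, 95 mm from its centre, 8 mm above its underside
- bat_end_b (a point): middle of the shelf strip's end face at its -y end, 95 mm from its centre, 8 mm above its underside
- cup: unglazed cup, 75 mm across, 64 mm tall, standing on the desk; bystander. Origin at the centre of its underside
- tile: L-shaped upright test tile, 40 x 41 mm foot, 76 mm tall, standing on the desk; bystander. Origin at the centre of its underside
Mind the look-alikes: they are no part of the job. What is shaped like the short_post but orange is not meant.

How it is judged (in metres and radians):
On the way, in this order (a step that is already met when the one before it is completed fails the run):
1. the thick block stands upright on the hearth, let go (z of thick_block in the frame of hearth between 0.046 and 0.054 m and x of thick_block in the frame of hearth between -0.046 and 0.046 m and y of thick_block in the frame of hearth between -0.091 and 0.091 m and angle between thick_block's own z axis and vertical below 0.06 rad and contact force between the fingers and thick_block below 0.05 N and linear speed of thick_block below 0.03 m/s), for 0.2 s.
2. the short post stands upright on the thick block, wholly on it, let go (z of thick_block in the frame of hearth between 0.046 and 0.054 m and x of thick_block in the frame of hearth between -0.046 and 0.046 m and y of thick_block in the frame of hearth between -0.091 and 0.091 m and angle between each of thick_block, short_post's own z axis and vertical below 0.06 rad and horizontal distance between short_post and thick_block below 0.012 m and z of short_post in the frame of thick_block between 0.06 and 0.068 m and contact force between the fingers and short_post below 0.05 N and linear speed of short_post below 0.03 m/s), for 0.2 s.
At the end, for the whole second after the job is handed in: Block flat on the bricks (3 mm), short post upright within 12 mm of its centre, tall post upright on the bricks. Strip on both tops, level to 2 deg, posts within 15 mm of its centre line, 40-80 mm each side of its middle; strip inside the bricks (5 mm). All free, at rest (all of step 2 and z of tall_post in the frame of hearth between 0.046 and 0.054 m and x of tall_post in the frame of hearth between -0.055 and 0.055 m and y of tall_post in the frame of hearth between -0.1 and 0.1 m and angle between tall_post's own z axis and vertical below 0.06 rad and x of tall_post_top in the frame of bat between -0.015 and 0.015 m and x of short_post_top in the frame of bat between -0.015 and 0.015 m and ((y of tall_post_top in the frame of bat between 0.04 and 0.08 m and y of short_post_top in the frame of bat between -0.08 and -0.04 m) or (y of short_post_top in the frame of bat between 0.04 and 0.08 m and y of tall_post_top in the frame of bat between -0.08 and -0.04 m)) and z of bat in the frame of hearth between 0.185 and 0.196 m and angle between bat's own z axis and vertical below 0.035 rad and contact force between bat and tall_post above 0.2 N and contact force between bat and short_post above 0.2 N and x of bat_end_a in the frame of hearth between -0.047 and 0.047 m and y of bat_end_a in the frame of hearth between -0.122 and 0.122 m and x of bat_end_b in the frame of hearth between -0.047 and 0.047 m and y of bat_end_b in the frame of hearth between -0.122 and 0.122 m and contact force between the fingers and thick_block below 0.05 N and linear speed of each of thick_block, bat, tall_post below 0.03 m/s and contact force between the fingers and bat below 0.05 N); the robot touches nothing.
It fails at once if the tall post toppled (leaning over 14 degrees) (angle between tall_post's own z axis and vertical above 0.25 rad).
It fails at once if the block, short post or strip was dropped (moving out of the fingers at more than 0.6 m/s, a fall of some 18 mm) ((linear speed of thick_block above 0.6 m/s and contact force between the fingers and thick_block below 0.02 N) or (linear speed of short_post above 0.6 m/s and contact force between the fingers and short_post below 0.02 N) or (linear speed of bat above 0.6 m/s and contact force between the fingers and bat below 0.02 N)).
It fails at once if the spare 100 mm post was shifted by more than 30 mm (distance of long_post from where it was at the start of the episode above 0.03 m).
It fails at once if the cup or the test tile was shifted by more than 30 mm (distance of any of cup, tile from where it was at the start of the episode above 0.03 m).
It also fails if it takes over 72 s, if anything falls off the work surface, if the arm or the gripper's body presses on something with over 40 N, if the wrist force passes 120 N, or if a joint passes its speed limit or range.

ROBOT

A 7-joint arm with a two-finger parallel gripper is mounted at the origin on the work surface; the furniture and walls round the work are solid. World frame = base frame: x ahead of the robot, y to its left, z up, the work surface at z = 0. Lengths are in m, angles in degrees, forces in N, time in s.
With the tool pointing down it reaches from about 0.4 to 0.875 m from the base axis. Payload 19.3 kg.
Tool frame: the origin (TCP) lies midway between the tips of the shut fingers; the grasp point (between the pads) lies 19 mm behind it; z points along the fingers, x is the direction in which the jaws open and shut, and the axes are right-handed (so a half turn about z gives the same grasp; the last joint's range is limited). The gripper opens to 85 mm and grips with 20 to 120 N. Pads are 22 mm wide; open, the fingers measure 114 mm over their backs; the gripper's body (76 mm by 85 mm) begins 54 mm behind the grasp point. The pads swing forward as they close: fully open they stand 13 mm farther back than shut.
Start: joints at [-74.152, 29.874, -2.08, 91.645, 1.215, 58.505, -6.463], TCP at [0.212, 0.588, 0.231] pointing down, gripper open.
Joint ranges: [-166.77, 166.77], [-17.47, 122.26], [-85.68, 81.53], [9.62, 139.38], [-72.42, 252.41], [9.2, 110.78], [-144.41, 144.41]. Speed limits (degrees/s): [108.29, 108.29, 136.94, 136.94, 172.46, 172.46, 172.46].

INTERFACE

Orientations are given as [roll, pitch, yaw] about the fixed x, y, z axes, in that order (R = Rz(yaw) Ry(pitch) Rx(roll)).
In Python, from workcell import status, optics, job gives the robot as it stands. The module is installed in compiled form; this text tells all that it offers.
- The arm moves only by the tool carry_out, never from a script. Its argument "increments" is one flat list of numbers, 5 for each row, row after row: the opening, from 0 (shut) to 1 (fully open), then the shift along the tool's x, y, z in mm, then the turn about the tool's z in rad. In form: [claw, tx, ty, tz, roll, claw, tx, ty, tz, roll, ...]. A call has 1 to 20 rows; each row is the pose to reach, as a shift and turn from the pose commanded when the call began, along the tool's axes at that moment; what a row does not reach only later rows make up. A row lasts 1/8 s, in which the tool goes at most 62.5 mm and 10.7 degrees, less where a joint would pass 70% of its speed; a pose out of reach is approached as far as the arm can. A call with a gripper value outside its range is refused whole. The fingers move at their own pace and stop on an object; "force" is the grip in N (left out, the last holds). Time passes only in rows, so rows that repeat a pose let the fingers close. It gives the time, the measured TCP pose, the force and the opening at its end, in the units of the state.
- status.observe(): the state, without advancing time (a new reading comes with each control period).
- optics.read_camera(name): name is "scene" or "top"; returns the picture (400x640x3 uint8, red, green, blue); there is no depth.
- optics.get_calibration(name): a dict with "K" (3x3 intrinsics, pixels), "R" (3x3) and "t" (3): a world point X has camera coordinates R X + t. Camera axes: x right, y down, z forward; pixel columns grow to the right and rows downward; lengths in m; the calibration is good to about 2 mm. A picture is of the moment at which its call begins. get_calibration takes no time and is no camera call.
- job.finish_job(): hands the job in, once; it reports no verdict.
Trained networks look in the newest picture that a camera, given by its name, has taken for a name from the list of things; names that differ only in an ending like _2 or _b are one class to them, and where a whole thing is asked for, a point or a joint stands for the part that bears it (a point fixed in the world has none). Each returns a list of dicts, best first, with "p" (0 to 1); they miss things now and then, are a little off and sometimes report something else, mostly with a low value. They report only what shows in the picture. A call takes as long as a camera call. They do not tell look-alikes from the thing itself.
- optics.masks_of(label, camera): "pixels" (400x640 bool, what is visible of it) and "extent" ([centre column, centre row, width, height] in pixels, round what is visible of it).
- optics.mark_of(label, camera): "at" ([column, row] in pixels: a listed point, or the origin of a listed thing).
The state is a dict: "time_s": time; "joint_positions": joint angles; "joint_vel": joint speeds; "effort": joint torques, N m; "ee_pos": TCP position; "eef_rot": TCP orientation; "force": force on the tool from outside, world axes, zero at the start; "wrist_torque": the same for the moment, N m; "width": finger opening in m.
Only numpy, scipy, OpenCV 4.12 (cv2) and the standard library are available. Lean on these libraries where they do the work, as an engineer would, in place of code of your own. Each camera call takes 0.05 s, during which the arm holds its last target.

## Working session

There is one attempt and no reset: what is moved stays moved. The work goes in short steps, Python scripts to look and compute and a tool call to move; the robot and the scene stay as the last step left them, time stands still between calls to the robot, and variables do not carry over. Pictures are saved under pics/ and viewed, and the job is handed in when it is done.

Besides the shell and the picture viewer there is one more tool, called after "Call:" by a JSON object that holds its "fn" and its "kwargs", one argument or row to a line. carry_out: Moves the arm, as the interface text tells. Its arguments: {"type":"object","properties":{"increments":{"type":"array"},"force":{"type":"number"}},"required":["increments"]}

```bash
ls; mkdir -p pics; python3 - <<'E'
from workcell import status, optics
import cv2,numpy as np
print(status.observe())
for c in ("scene","top"):
    im=optics.read_camera(c); cv2.imwrite(f"pics/{c}0.png",im[:,:,::-1])
    k=optics.get_calibration(c); print(c,{a:np.round(b,4).tolist() for a,b in k.items()})
E
```

```text
pics
{'time_s': 0.0, 'joint_positions': array([-74.15004591,  29.90973083,  -2.08187488,  91.6736915 ,
         1.21257163,  58.50566614,  -6.46315064]), 'joint_vel': array([-0.02782865, -0.01475734,  0.01689421,  0.0228748 ,  0.03648881,
       -0.0105709 ,  0.01883078]), 'effort': array([ 8.38586548e-04, -9.27123499e+01,  1.98032521e+00, -3.69943142e+01,
        1.80380931e-02,  7.89669662e-03,  8.42749955e-06]), 'ee_pos': array([0.21235455, 0.58744824, 0.23071995]), 'eef_rot': array([1.79997169e+02, 6.70714798e-02, 7.01264305e+01]), 'force': array([-0.2578757 , -0.17180331, -0.36600591]), 'wrist_torque': array([ 0.00474285, -0.01263824, -0.01710719]), 'width': 0.08550789396256937}
scene {'K': [[472.7202, 0.0, 324.5365], [0.0, 472.7202, 199.5532], [0.0, 0.0, 1.0]], 'R': [[-0.8506, 0.5257, -0.0036], [0.278, 0.4439, -0.8519], [-0.4463, -0.7257, -0.5237]], 't': [0.4501, -0.0252, 1.5909]}
top {'K': [[373.4922, 0.0, 321.7873], [0.0, 373.4922, 199.2402], [0.0, 0.0, 1.0]], 'R': [[-0.0124, -0.9999, 0.0033], [-0.9822, 0.0116, -0.1873], [0.1873, -0.0056, -0.9823]], 't': [-0.0295, 0.5178, 0.9921]}
```

View pics/scene0.png

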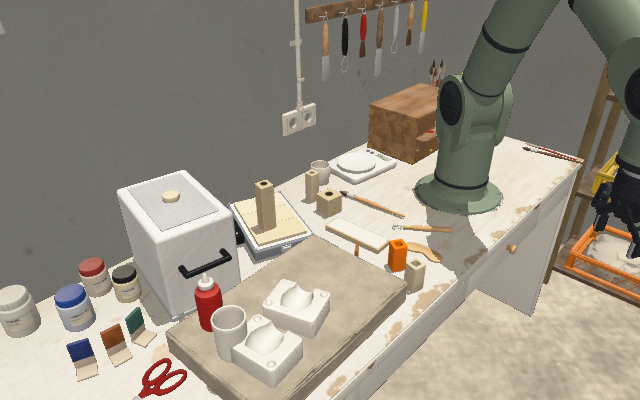

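View pics/top0.png

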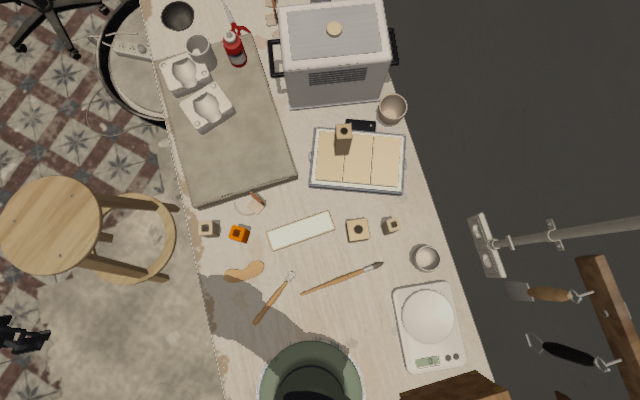

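```bash
cat > h.py <<'E'
from workcell import status, optics
import cv2,numpy as np
from scipy.optimize import minimize
CAL={c:{a:np.array(b) for a,b in optics.get_calibration(c).items()} for c in("scene","top")}
def proj(c,X):
    k=CAL[c]; Y=np.atleast_2d(X)@k["R"].T+k["t"]; p=Y@k["K"].T; return p[:,:2]/p[:,2:]
def back(c,uv,z):
    k=CAL[c]; d=k["R"].T@np.linalg.inv(k["K"])@np.array([uv[0],uv[1],1.]); o=-k["R"].T@k["t"]
    return (o+d*(z-o[2])/d[2])
def box(x,y,yaw,w,l,h,z0):
    c,s=np.cos(yaw),np.sin(yaw); P=[]
    for z in(z0,z0+h):
        for a,b in((-1,-1),(1,-1),(1,1),(-1,1)):
            u,v=a*w/2,b*l/2; P.append([x+c*u-s*v,y+s*u+c*v,z])
    return np.array(P)
S=4
def sil(c,P):
    q=cv2.convexHull(proj(c,P).astype(np.float32)); m=np.zeros((400*S,640*S),np.uint8)
    cv2.fillConvexPoly(m,np.round((q+.5)*S-.5).astype(np.int32),1)
    return cv2.resize(m.astype(np.float32),(640,400),interpolation=cv2.INTER_AREA)
def fit(masks,dims,z0,x0,cams=None):
    "masks: {cam: bool}"
    def cost(p):
        return sum(np.abs(sil(c,box(p[0],p[1],p[2],*dims,z0))-m).sum()/m.sum() for c,m in masks.items())
    best=None
    for dy in(-.5,-.25,0,.25,.5):
        s=np.array([x0[0],x0[1],x0[2]+dy])
        r=minimize(cost,s,method="Nelder-Mead",options=dict(initial_simplex=np.array([s,s+[.008,0,0],s+[0,.008,0],s+[0,0,.2]]),xatol=1e-4,fatol=1e-4))
        if best is None or r.fun<best.fun: best=r
    return best.x,best.fun
DIM=dict(thick_block=(.058,.058,.064),short_post=(.038,.038,.076),long_post=(.034,.034,.1),bat=(.06,.19,.016),tall_post=(.04,.04,.14))
E
python3 - <<'E'
from h import *
import pickle
out={}
for c in("scene","top"):
    optics.read_camera(c)
    for n in("thick_block","short_post","long_post","bat","tall_post","hearth","cup","tile"):
        r=optics.masks_of(n,c); mk=optics.mark_of(n,c)
        out[c,n]=r
        print(c,n,[(round(d["p"],2),np.round(d["extent"]).tolist(),int(d["pixels"].sum())) for d in r],[(round(d["p"],2),np.round(d["at"],1).tolist()) for d in mk])
pickle.dump(out,open("m0.pkl","wb"))
im=[cv2.imread("pics/scene0.png")[150:310,220:460],cv2.imread("pics/top0.png")[90:290,190:440]]
cv2.imwrite("pics/c1.png",cv2.resize(im[0],None,fx=3.3,fy=3.3,interpolation=cv2.INTER_CUBIC))
cv2.imwrite("pics/c2.png",cv2.resize(im[1],None,fx=3,fy=3,interpolation=cv2.INTER_CUBIC))
E
```

```text
scene thick_block [(0.65, [328.0, 205.0, 28.0, 29.0], 606)] []
scene short_post [(0.83, [396.0, 256.0, 21.0, 32.0], 514), (0.78, [413.0, 277.0, 25.0, 33.0], 575)] [(0.95, [393.7, 266.1]), (0.76, [410.9, 288.5])]
scene long_post [(0.58, [310.0, 184.0, 14.0, 32.0], 381)] [(0.95, [312.6, 199.4])]
scene bat [(0.62, [356.0, 234.0, 58.0, 35.0], 977)] [(0.68, [357.2, 233.5]), (0.22, [414.7, 262.0])]
scene tall_post [(0.64, [262.0, 205.0, 22.0, 49.0], 912)] [(0.81, [267.2, 227.7]), (0.23, [355.0, 233.0])]
scene hearth [(0.82, [271.0, 224.0, 82.0, 67.0], 2993)] [(0.59, [270.2, 226.5])]
scene cup [(0.77, [320.0, 174.0, 25.0, 27.0], 332), (0.15, [266.0, 206.0, 24.0, 55.0], 929)] [(0.57, [318.7, 181.9]), (0.48, [356.5, 234.7])]
scene tile [(0.49, [355.0, 252.0, 7.0, 13.0], 56)] [(0.33, [361.1, 233.8])]
top thick_block [(0.92, [356.0, 230.0, 30.0, 28.0], 514)] [(0.96, [355.3, 230.1])]
top short_post [(0.77, [211.0, 230.0, 19.0, 16.0], 321), (0.62, [239.0, 234.0, 21.0, 16.0], 265), (0.43, [357.0, 231.0, 27.0, 25.0], 514)] [(0.77, [239.8, 235.9]), (0.59, [213.6, 233.8])]
top long_post [(0.84, [392.0, 226.0, 18.0, 20.0], 256)] [(0.75, [388.9, 228.2]), (0.28, [334.2, 222.2])]
top bat [(0.68, [301.0, 230.0, 72.0, 41.0], 1351)] [(0.63, [300.0, 231.1])]
top tall_post [(0.6, [343.0, 140.0, 20.0, 33.0], 509)] [(0.67, [330.9, 221.5]), (0.56, [339.3, 145.9]), (0.55, [201.3, 225.4])]
top hearth [(0.9, [360.0, 156.0, 95.0, 81.0], 5788)] [(0.89, [357.0, 161.8])]
top cup [(0.62, [426.0, 260.0, 29.0, 28.0], 677)] [(0.82, [420.3, 258.7])]
top tile [(0.72, [258.0, 203.0, 20.0, 16.0], 214)] [(0.5, [255.1, 205.0])]
```

View pics/c1.png

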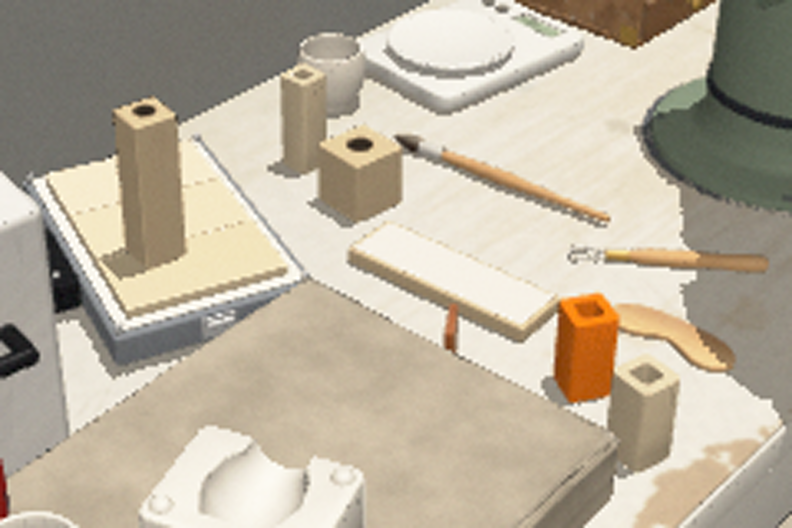

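View pics/c2.png

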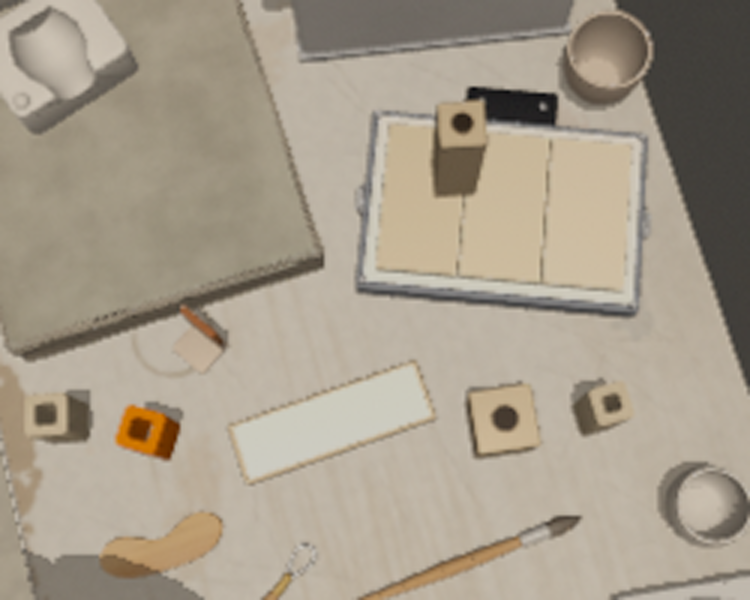

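Candidates for the short post: cream post, scene (413,277) / top (206,228); orange look-alike, scene (395,256) / top (239,233); slimmer, taller spare post, scene (312,184) / top (392,226). I choose the cream one. Block at top (357,230), strip at top (300,230), tall post at top (344,135).

```bash
python3 - <<'E'
from h import *
import pickle
out=pickle.load(open("m0.pkl","rb"))
sel=dict(thick_block=(0,0),short_post=(1,0),long_post=(0,0),bat=(0,0),tall_post=(0,0))
Z=dict(tall_post=.05); res={}
for n,(a,b) in sel.items():
    M={"scene":out["scene",n][a]["pixels"],"top":out["top",n][b]["pixels"]}
    z0=Z.get(n,0); e=out["top",n][b]["extent"]; p=back("top",e[:2],z0+DIM[n][2]/2)
    r,f=fit(M,DIM[n],z0,[p[0],p[1],-1.3 if n=="bat" else 0])
    if n=='bat': pass
    res[n]=r
    ind=[np.round(fit({c:M[c]},DIM[n],z0,r)[0],4).tolist() for c in M]
    print(n,np.round(r,4),round(f,3),ind)
pickle.dump(res,open("r0.pkl","wb"))
for c,(x0,y0,x1,y1),s in(("scene",(220,150,460,310),3.3),("top",(190,90,440,290),3)):
    im=cv2.imread(f"pics/{c}0.png")[y0:y1,x0:x1]; im=cv2.resize(im,None,fx=s,fy=s,interpolation=cv2.INTER_CUBIC)
    for n,r in res.items():
        q=(proj(c,box(*r,*DIM[n],Z.get(n,0)))+.5-[x0,y0])*s-.5; q=np.round(q).astype(int)
        for i,j in((0,1),(1,2),(2,3),(3,0),(4,5),(5,6),(6,7),(7,4),(0,4),(1,5),(2,6),(3,7)): cv2.line(im,q[i].tolist(),q[j].tolist(),(0,0,255),1)
    cv2.imwrite(f"pics/o_{c}.png",im)
E
```

```text
thick_block [ 0.4311 -0.1319  0.1231] 0.134 [[0.4319, -0.1336, 0.1346], [0.4311, -0.1319, 0.1231]]
short_post [ 0.4381  0.2776 -0.0162] 0.307 [[0.4376, 0.2758, -0.5167], [0.4383, 0.2785, 0.0028]]
long_post [ 0.439  -0.2224  0.4141] 0.338 [[0.4388, -0.2241, 0.7185], [0.4382, -0.2218, 0.3901]]
bat [ 0.4351  0.026  -2.8209] 0.211 [[0.435, 0.0236, -2.8399], [0.4353, 0.0268, -2.8159]]
tall_post [ 0.6635 -0.0911 -0.0272] 0.135 [[0.6634, -0.0937, -0.0537], [0.6635, -0.0911, -0.0272]]
```

View pics/o_scene.png

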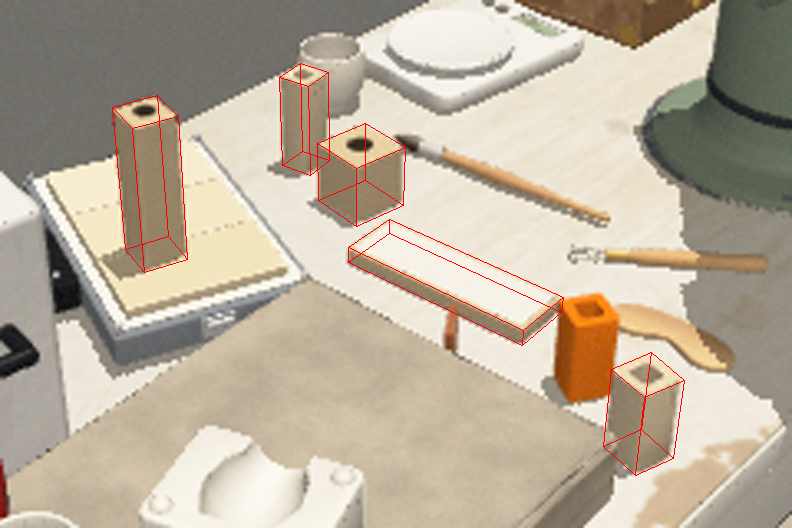

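View pics/o_top.png

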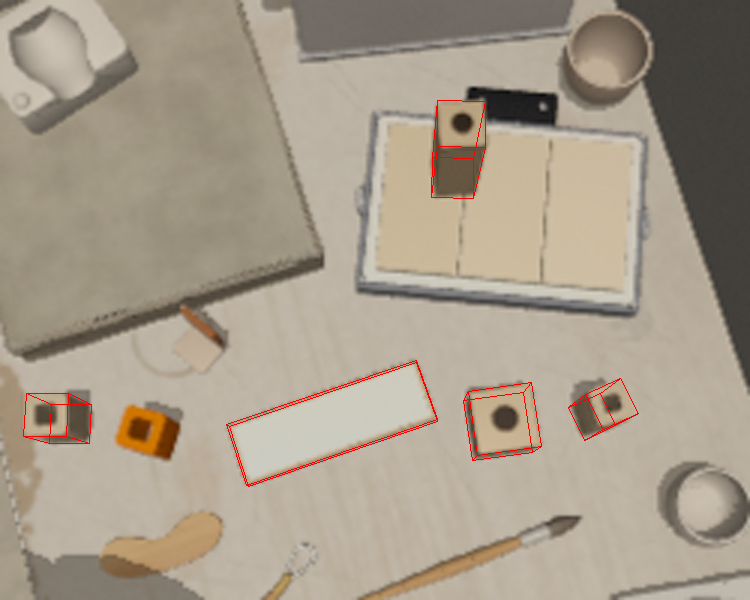

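```bash
cat >> h.py <<'E'
from scipy.ndimage import map_coordinates,gaussian_filter
FACES=[(0,1,5,4),(1,2,6,5),(2,3,7,6),(3,0,4,7),(4,5,6,7)]
def vis_edges(c,P,only_top=False):
    k=CAL[c]; o=-k["R"].T@k["t"]; cen=P.mean(0); E={}
    for fi,f in enumerate(FACES):
        if only_top and fi!=4: continue
        q=P[list(f)]; n=np.cross(q[1]-q[0],q[2]-q[0]); n*=np.sign(n@(q.mean(0)-cen)) if not only_top else 1
        if only_top or n@(o-q.mean(0))>0:
            for i in range(4):
                a,b=sorted((f[i],f[(i+1)%4])); E[a,b]=1
    return list(E)
def grads(im,s=.8):
    g=[gaussian_filter(im[:,:,i].astype(float),s) for i in range(3)]
    return [(np.gradient(x,axis=1),np.gradient(x,axis=0)) for x in g]
def escore(c,G,P,only_top=False,mask=None):
    q=proj(c,P); tot=0;L=0
    for a,b in vis_edges(c,P,only_top):
        d=q[b]-q[a]; l=np.hypot(*d); n=np.array([-d[1],d[0]])/l
        t=np.linspace(.06,.94,max(8,int(l*2)))[:,None]; pt=q[a]+t*d
        s=0
        for gx,gy in G:
            s=s+(n[0]*map_coordinates(gx,[pt[:,1],pt[:,0]],order=1)+n[1]*map_coordinates(gy,[pt[:,1],pt[:,0]],order=1))**2
        tot+=np.minimum(np.sqrt(s),40).mean()*l; L+=l
    return tot/L
def efit(ims,dims,z0,x0,only_top=False,w=(.005,.005,.12),rng=(0.008,.008,.3)):
    x0=np.array(x0)
    Gs={c:[grads(im,s) for s in(1.6,.8)] for c,im in ims.items()}
    x=x0
    for lev in(0,1):
        best=None
        def cost(p):
            if (np.abs(p-x0)>rng).any(): return 0
            return -sum(escore(c,Gs[c][lev],box(*p,*dims,z0),only_top) for c in ims)
        for dy in(-.16,-.08,0,.08,.16) if lev==0 else (-.03,0,.03):
            s=x+[0,0,dy*w[2]/.12]; r=minimize(cost,s,method="Nelder-Mead",options=dict(initial_simplex=np.array([s,s+[w[0],0,0],s+[0,w[1],0],s+[0,0,w[2]]])))
            if best is None or r.fun<best.fun: best=r
        x=best.x
    return x,-best.fun
def draw(c,im,items,roi,s,fn):
    x0,y0,x1,y1=roi; o=cv2.resize(im[y0:y1,x0:x1,::-1],None,fx=s,fy=s,interpolation=cv2.INTER_CUBIC)
    for r,d,z0,ot in items:
        P=box(*r,*d,z0); q=np.round((proj(c,P)+.5-[x0,y0])*s-.5).astype(int)
        for i,j in vis_edges(c,P,ot): cv2.line(o,q[i].tolist(),q[j].tolist(),(0,0,255),1)
    cv2.imwrite(fn,o)
E
python3 - <<'E'
from h import *
import pickle
res=pickle.load(open("r0.pkl","rb")); res['bat'][2]+=np.pi
ims={c:cv2.imread(f"pics/{c}0.png")[:,:,::-1] for c in("scene","top")}
Z=dict(tall_post=.05); items=[]
for n,r in res.items():
    x,f=efit(ims,DIM[n],Z.get(n,0),r); 
    print(n,np.round(x,4),round(f,1),[np.round(efit({c:ims[c]},DIM[n],Z.get(n,0),x)[0],4).tolist() for c in ims])
    res[n]=x; items.append((x,DIM[n],Z.get(n,0),False))
h0=back("top",(365,160),.05)
x,f=efit(ims,(.144,.234,.05),0,[h0[0],h0[1],-.06],True,rng=(.02,.02,.2))
print("hearth",np.round(x,4),f,[np.round(efit({c:ims[c]},(.144,.234,.05),0,x,True)[0],4).tolist() for c in ims])
res["hearth"]=x; items.append((x,(.144,.234,.05),0,True)); items.append((x,(.18,.27,.038),0,True))
draw("scene",ims["scene"],items,(220,150,460,310),3.3,"pics/p_scene.png")
draw("top",ims["top"],items,(190,90,440,290),3,"pics/p_top.png")
pickle.dump(res,open("r1.pkl","wb"))
E
```

```text
thick_block [ 0.4327 -0.133   0.1228] 52.3 [[0.4353, -0.1304, 0.1445], [0.4327, -0.133, 0.1225]]
short_post [0.4394 0.2771 0.0207] 52.4 [[0.439, 0.2767, 0.0056], [0.4391, 0.2773, 0.0304]]
long_post [ 0.4401 -0.2229  0.2467] 46.7 [[0.4412, -0.2227, 0.1989], [0.4377, -0.2219, 0.3273]]
bat [0.4406 0.0244 0.3282] 49.6 [[0.439, 0.0287, 0.3325], [0.4408, 0.024, 0.3284]]
tall_post [ 0.664  -0.0894 -0.0018] 61.3 [[0.6637, -0.0909, -0.0011], [0.664, -0.0893, 0.0002]]
hearth [ 0.6493 -0.1414 -0.0952] 38.80633734815498 [[0.6495, -0.1427, -0.0806], [0.6466, -0.1334, -0.1512]]
```

View pics/p_scene.png

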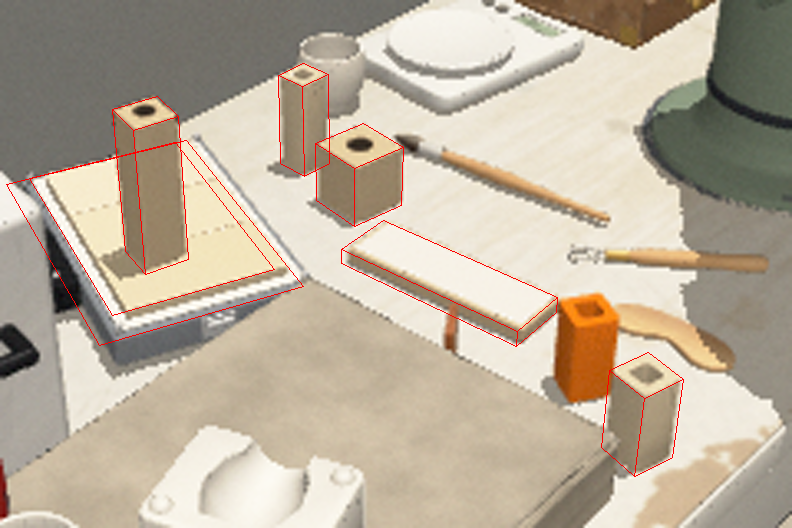

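View pics/p_top.png

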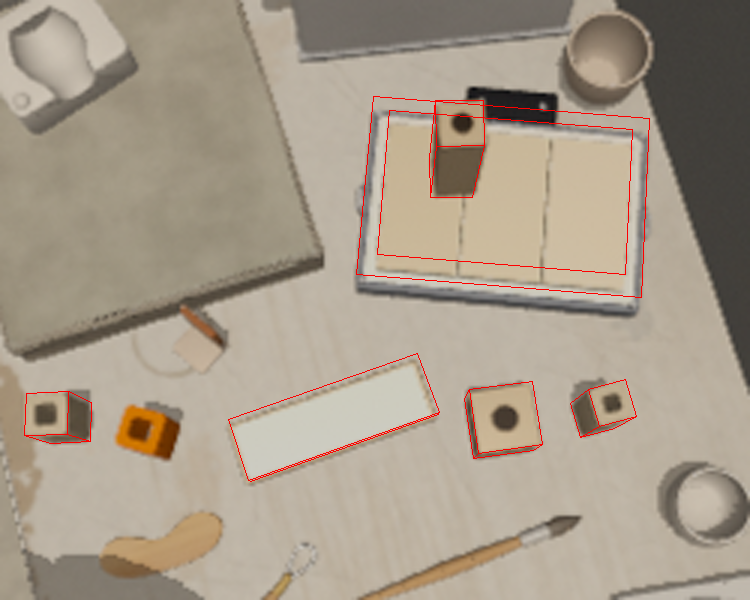

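```bash
python3 - <<'E'
import cv2
a=cv2.imread("pics/top0.png")[115:205,300:415]; cv2.imwrite("pics/z1.png",cv2.resize(a,None,fx=6.5,fy=6.5,interpolation=cv2.INTER_NEAREST))
a=cv2.imread("pics/scene0.png")[170:265,220:325]; cv2.imwrite("pics/z2.png",cv2.resize(a,None,fx=6,fy=6,interpolation=cv2.INTER_NEAREST))
E
```

```text
(no output)
```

View pics/z1.png

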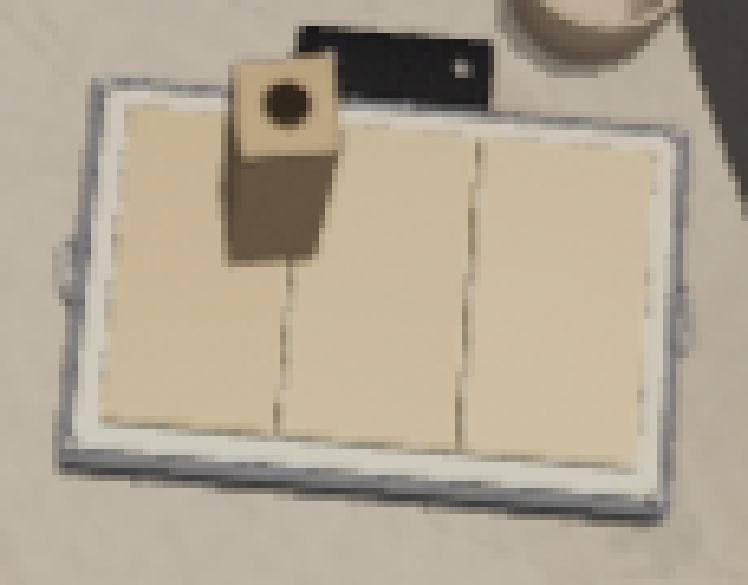

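View pics/z2.png

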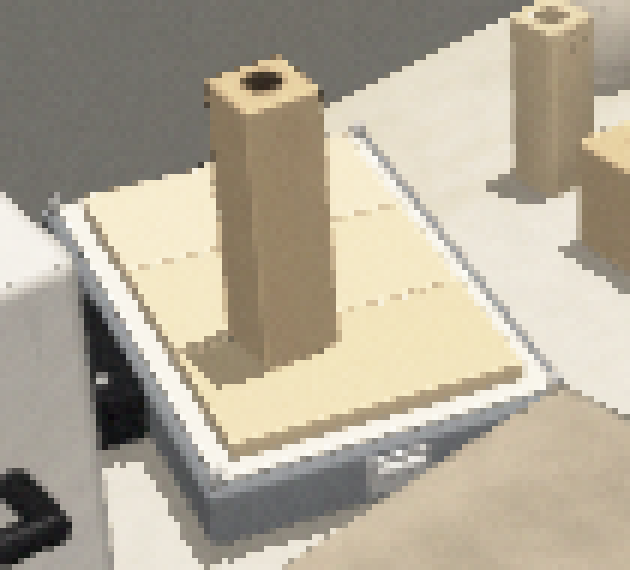

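```bash
python3 - <<'E'
from h import *
import pickle
from scipy.optimize import least_squares
obs=[("top",6,(127,107)),("top",5,(655,148)),("top",4,(636,466)),("top",7,(102,419)),("scene",5,(82,203)),("scene",6,(232,447)),("scene",7,(523,368))]
def uv(c,p): return (np.array(p)/6.5-.5+[300,115]) if c=="top" else np.array(p)/6-.5+[220,170]
def f(p,cs=("top","scene")):
    P=box(*p,.144,.234,.05,0); return np.concatenate([proj(c,P[i])[0]-uv(c,q) for c,i,q in obs if c in cs])
for cs in(("top","scene"),("top",),("scene",)):
    r=least_squares(lambda p:f(p,cs),[.65,-.14,-.09]); print(cs,np.round(r.x,4),np.round(r.fun,1))
    if len(cs)==2: h=r.x
res=pickle.load(open("r1.pkl","rb")); res["hearth"]=h; res["bat"]=np.array([.4352,.026,.324])
pickle.dump(res,open("r1.pkl","wb"))
c,s=np.cos(h[2]),np.sin(h[2]); t=res["tall_post"][:2]-h[:2]; print("tall in hearth",np.array([[c,s],[-s,c]])@t)
for n in res: print(n,np.round(res[n][:2],4),np.rad2deg(res[n][2]))
E
```

```text
('top', 'scene') [ 0.6358 -0.1396 -0.1001] [-0.  -0.4 -0.2  0.1  0.2 -0.2 -0.7 -0.1 -0.3 -0.9 -0.1 -0.2  0.5 -0.8]
('top',) [ 0.6354 -0.1401 -0.0976] [ 0.1 -0.2 -0.1  0.2  0.5 -0.1 -0.5  0.1]
('scene',) [ 0.6369 -0.1372 -0.1046] [-0.2 -0.5 -0.3  0.4  0.5 -0.1]
tall in hearth [0.02302173 0.05275995]
thick_block [ 0.4327 -0.133 ] 7.034824255669876
short_post [0.4394 0.2771] 1.1864212652001942
long_post [ 0.4401 -0.2229] 14.135810413890923
bat [0.4352 0.026 ] 18.563832562238673
tall_post [ 0.664  -0.0894] -0.10433380068169404
hearth [ 0.6358 -0.1396] -5.733418520052965
```

```bash
cat >> h.py <<'E'
def go(x,y,z,yaw,cur=None):
    s=status.observe(); p=np.array(s["ee_pos"]); e=np.deg2rad(s["eef_rot"])
    from scipy.spatial.transform import Rotation as Ro
    R=Ro.from_euler("xyz",e).as_matrix()
    d=R.T@(np.array([x,y,z])-p)*1000
    yw=np.arctan2(R[1,0],R[0,0]); a=(yw-np.deg2rad(yaw)+np.pi)%(2*np.pi)-np.pi
    return np.round(d,1).tolist(),round(a,3)
E
python3 - <<'E'
from h import *
for nm,uv,z in(("orangebase",(239.8,235.9),0),("orangetop",(238,233),.076),("slab edge near post top",(190+45/3,90+348/3),.075),("slab corner",(198,207),.075),("slab corner r",(297,178),.075),("slab@tile",(260,190),.075),("hood front bottom L",(290,108),0.0),("hoodfront R",(385,102),0),("hood top front",(285,62),.24),("hood top R",(388,55),.24)):
    print(nm,np.round(back("top",uv,z),3))
print(go(.4,.42,.26,40)); print(go(.4327,-.133,.2,7))
E
```

```text
orangebase [0.423 0.2   0.   ]
orangetop [0.423 0.189 0.076]
slab edge near post top [0.498 0.28  0.075]
slab corner [0.495 0.299 0.075]
slab corner r [0.573 0.032 0.075]
slab@tile [0.54  0.133 0.075]
hood front bottom L [0.812 0.058 0.   ]
hoodfront R [ 0.829 -0.234  0.   ]
hood top front [0.822 0.051 0.24 ]
hood top R [ 0.839 -0.201  0.24 ]
([-94.0, 233.4, -28.7], np.float64(0.526))
([-603.0, 452.2, 31.3], np.float64(1.102))
```

Call:
{"fn": "carry_out", "kwargs": {
  "increments": [1,-8,20,-2,0.04,1,-28,70,-8,0.15,1,-50,125,-15,0.28,1,-75,185,-22,0.4,1,-105,235,-28,0.53,1,-150,257,-25,0.62,1,-200,280,-20,0.7,1,-255,305,-15,0.78,1,-310,325,-10,0.85,1,-365,350,0,0.92,1,-420,375,8,1.0,1,-475,400,15,1.05,1,-525,422,22,1.1,1,-565,437,27,1.1,1,-590,447,30,1.1,1,-603,452,31,1.1,1,-603,452,31,1.1,1,-603,452,31,1.1]
}}

```text
time_s: 4.05
ee_pos: [0.4326, -0.132, 0.2004]
eef_rot: [-180.0, -0.0, 7.1]
force: [0.1, -0.0, -0.5]
width: 0.0855
```

```bash
python3 - <<'E'
from h import *
s=status.observe(); print(s["time_s"],s["ee_pos"],s["eef_rot"],s["joint_positions"])
print(go(.4327,-.133,.018,7))
E
```

```text
4.05 [ 0.43262123 -0.1320463   0.20039609] [-1.79980478e+02 -6.94860225e-03  7.14619161e+00] [-11.46827887  18.27037007  25.96451866 119.55426876 -11.32739306
  44.47733935  28.62887803]
([-0.1, 1.0, 182.4], np.float64(0.003))
```

Call:
{"fn": "carry_out", "kwargs": {
  "increments": [1,0,1,20,0,1,0,1,60,0,1,0,1,100,0,1,0,1,135,0,1,0,1,160,0,1,0,1,175,0,1,0,1,182,0,1,0,1,182,0,0.4,0,1,182,0,0.4,0,1,182,0,0.4,0,1,182,0,0.4,0,1,182,0,0.4,0,1,182,0],
  "force": 50
}}

```text
time_s: 5.68
ee_pos: [0.4329, -0.134, 0.019]
eef_rot: [180.0, -0.0, 7.1]
force: [-2.3, 1.5, 11.3]
width: 0.0578
```

```bash
python3 - <<'E'
from h import *
s=status.observe(); print(s["force"],s["wrist_torque"],s["width"])
for c in("scene","top"):
    im=optics.read_camera(c); cv2.imwrite(f"pics/{c}1.png",im[:,:,::-1])
a=cv2.imread("pics/scene1.png")[130:260,250:450];b=cv2.imread("pics/top1.png")[160:290,280:480]
cv2.imwrite("pics/g1.png",cv2.resize(np.vstack([a,b]),None,fx=2.3,fy=2.3))
E
```

```text
[-2.30342031  1.46688935 11.27284709] [1.33117747e-01 5.99207668e-01 8.59720990e-05] 0.057789007140064706
```

View pics/g1.png

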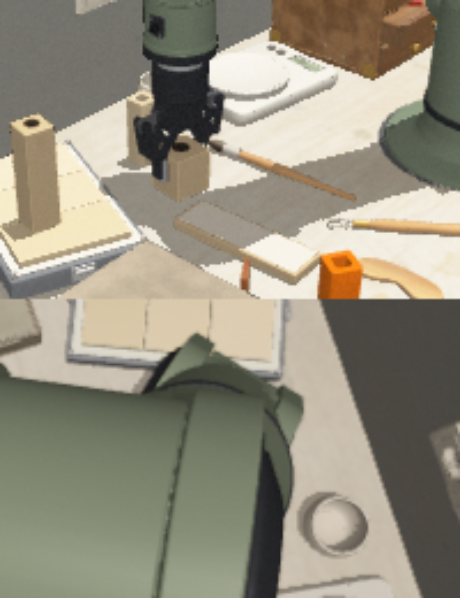

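```bash
python3 - <<'E'
from h import *
print(go(.4327,-.133,.15,7.1),go(.644,-.208,.15,-5.7),go(.644,-.208,.08,-5.7))
E
```

```text
([-0.0, -1.0, -131.0], np.float64(0.0)) ([200.4, 99.6, -130.8], np.float64(0.223)) ([200.3, 99.6, -60.8], np.float64(0.223))
```

Call:
{"fn": "carry_out", "kwargs": {
  "increments": [0.4,0,0,-8,0,0.4,0,0,-30,0,0.4,0,0,-65,0,0.4,5,2,-100,0,0.4,20,10,-125,0.04,0.4,45,22,-132,0.08,0.4,80,40,-132,0.12,0.4,115,57,-132,0.16,0.4,150,74,-132,0.2,0.4,178,88,-132,0.22,0.4,194,96,-132,0.22,0.4,200,99,-125,0.22,0.4,200,99,-110,0.22,0.4,200,99,-90,0.22,0.4,200,99,-75,0.22,0.4,200,99,-66,0.22,0.4,200,99,-61,0.22,0.4,200,99,-61,0.22,0.4,200,99,-61,0.22]
}}

```text
time_s: 8.15
ee_pos: [0.6437, -0.2076, 0.0798]
eef_rot: [180.0, -0.0, -5.5]
force: [0.2, 0.7, -1.5]
width: 0.0576
```

```bash
python3 - <<'E'
from h import *
s=status.observe(); print(s["ee_pos"],s["eef_rot"],s["force"],s["width"])
for c in("scene","top"):
    im=optics.read_camera(c); cv2.imwrite(f"pics/{c}2.png",im[:,:,::-1])
a=cv2.imread("pics/scene2.png")[130:270,200:400];b=cv2.imread("pics/top2.png")[80:220,280:480]
cv2.imwrite("pics/g2.png",cv2.resize(np.hstack([a,b]),None,fx=2,fy=2))
E
```

```text
[ 0.6436641  -0.20760364  0.07982812] [ 1.79990450e+02 -4.45811043e-02 -5.50546497e+00] [ 0.18923155  0.71198041 -1.46691318] 0.05761569923306714
```

View pics/g2.png

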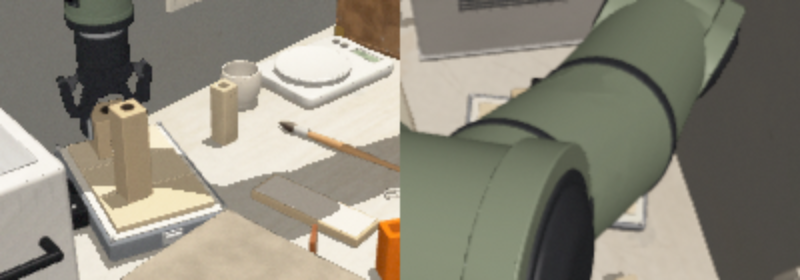

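Call:
{"fn": "carry_out", "kwargs": {
  "increments": [0.4,0,0,4,0,0.4,0,0,7,0,0.4,0,0,9,0,0.4,0,0,10,0,0.4,0,0,11,0,0.4,0,0,11,0,0.4,0,0,11,0]
}}

```text
time_s: 9.12
ee_pos: [0.6434, -0.2075, 0.0691]
eef_rot: [-180.0, -0.0, -5.5]
force: [-5.8, 2.9, 10.8]
width: 0.0572
```

Call:
{"fn": "carry_out", "kwargs": {
  "increments": [0.75,0,0,0,0,1,0,0,0,0,1,0,0,0,0,1,0,0,0,0,1,0,0,-20,0,1,0,0,-60,0,1,0,0,-110,0,1,0,0,-160,0,1,0,0,-180,0,1,0,0,-180,0]
}}

```text
time_s: 10.38
ee_pos: [0.6439, -0.2079, 0.2513]
eef_rot: [180.0, -0.2, -5.5]
force: [1.3, -0.4, -1.3]
width: 0.0856
```

```bash
python3 - <<'E'
from h import *
s=status.observe(); print(s["ee_pos"],s["eef_rot"])
print("waypoint",go(.45,.1,.25,0),"post",go(.4392,.2772,.18,1))
im=optics.read_camera("scene"); cv2.imwrite("pics/scene3.png",im[:,:,::-1])
x,f=efit({"scene":im},DIM["thick_block"],.05,[.643,-.2075,-.096]); print(x,f)
draw("scene",im,[(x,DIM["thick_block"],.05,False)],(200,130,400,270),4,"pics/g3.png")
E
```

```text
[ 0.64394294 -0.20788574  0.25125488] [179.97407866  -0.21309086  -5.51423368]
waypoint ([-222.6, -287.8, 0.3], np.float64(-0.096)) post ([-250.7, -463.2, 70.1], np.float64(-0.114))
[ 0.63500003 -0.19950004  0.20388217] 10.041391521643225
```

View pics/g3.png

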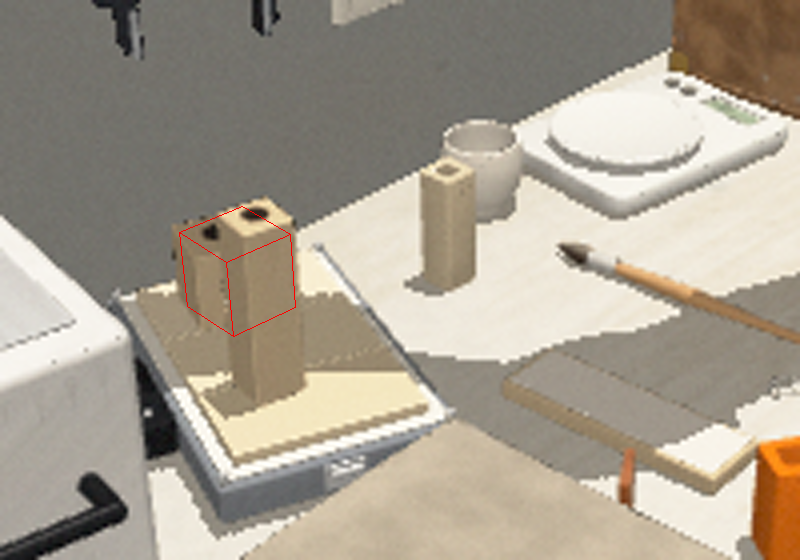

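Call:
{"fn": "carry_out", "kwargs": {
  "increments": [1,-8,-15,0,0,1,-25,-45,0,-0.01,1,-50,-90,0,-0.02,1,-77,-142,0,-0.03,1,-104,-194,0,-0.05,0.65,-132,-246,0,-0.07,0.65,-160,-298,10,-0.09,0.65,-188,-350,25,-0.11,0.65,-213,-395,40,-0.11,0.65,-234,-432,55,-0.11,0.65,-246,-455,65,-0.11,0.65,-251,-463,70,-0.11,0.65,-251,-463,70,-0.11,0.65,-251,-463,70,-0.11]
}}

```text
time_s: 12.18
ee_pos: [0.4384, 0.2764, 0.1786]
eef_rot: [180.0, -0.0, 0.7]
force: [0.4, -1.2, 0.2]
width: 0.0553
```

```bash
python3 - <<'E'
from h import *
import pickle
s=status.observe(); print(s["time_s"],s["ee_pos"],s["eef_rot"],s["width"])
im=optics.read_camera("top"); cv2.imwrite("pics/top4.png",im[:,:,::-1])
x,f=efit({"top":im},DIM["thick_block"],.05,[.643,-.2075,-.096]); print("block",x,f)
i2=optics.read_camera("scene"); cv2.imwrite("pics/scene4.png",i2[:,:,::-1])
draw("top",im,[(x,DIM["thick_block"],.05,False)],(180,100,440,260),3,"pics/g4.png")
draw("scene",i2,[],(330,150,460,310),4,"pics/g4s.png")
print(go(.4392,.2772,.026,1))
E
```

```text
12.175 [0.43839682 0.27642903 0.17861553] [ 1.79994221e+02 -2.10079468e-02  7.17131115e-01] 0.05529684118915682
block [ 0.64503036 -0.20588255 -0.12531774] 30.770264458067814
([0.7, -0.6, 152.7], np.float64(-0.005))
```

View pics/g4.png

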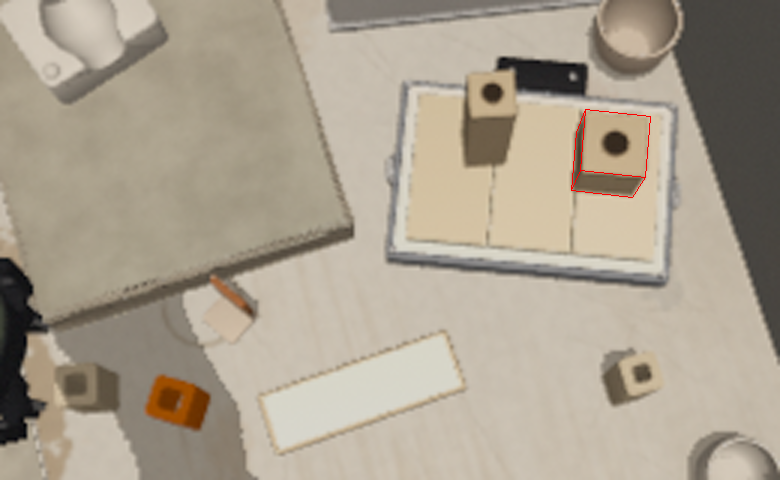

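View pics/g4s.png

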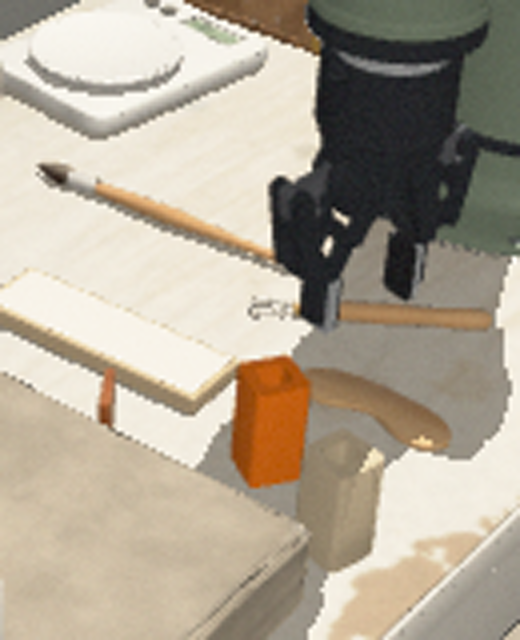

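```bash
python3 - <<'E'
from h import *
f=lambda u,v,z:np.round(back("top",((u+.5)/3-.5+180,(v+.5)/3-.5+100),z),4)
print("short",f(75.5,386,.076),"tall",f(492,92.5,.19),"block",f(616,143,.114))
g=lambda u,v,z:np.round(back("scene",((u+.5)/4-.5+330,(v+.5)/4-.5+150),z),4)
print("short scene",g(342,452,.076))
E
```

```text
short [0.4368 0.2777 0.076 ] tall [ 0.6642 -0.0917  0.19  ] block [ 0.6448 -0.2068  0.114 ]
short scene [0.4386 0.2753 0.076 ]
```

Call:
{"fn": "carry_out", "kwargs": {
  "increments": [0.65,0,-1,20,0,0.65,0,-1,60,0,0.65,0,-1,100,0,0.65,0,-1,130,0,0.65,0,-1,144,0,0.65,0,-1,149,0,0.65,0,-1,149,0,0.2,0,-1,149,0,0.2,0,-1,149,0,0.2,0,-1,149,0,0.2,0,-1,149,0,0.2,0,-1,149,0],
  "force": 40
}}

```text
time_s: 13.78
ee_pos: [0.4384, 0.2788, 0.0303]
eef_rot: [-179.9, -0.1, 0.8]
force: [-1.2, -1.1, 7.0]
width: 0.0379
```

```bash
python3 - <<'E'
from h import *
i2=optics.read_camera("scene"); cv2.imwrite("pics/scene5.png",i2[:,:,::-1])
draw("scene",i2,[],(330,180,460,310),4,"pics/g5s.png")
print(go(.438,.277,.24,0.7),go(.6445,-.207,.26,-5.7),go(.6445,-.207,.155,-5.7))
E
```

```text
([-0.1, 1.6, -209.7], np.float64(0.002)) ([199.5, 488.5, -229.9], np.float64(0.114)) ([199.4, 488.6, -124.9], np.float64(0.114))
```

View pics/g5s.png

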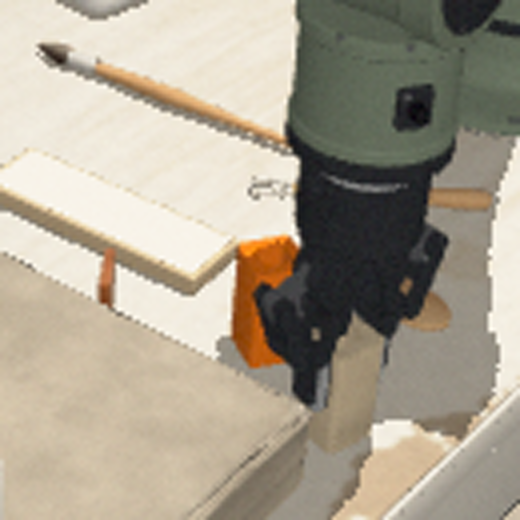

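Call:
{"fn": "carry_out", "kwargs": {
  "increments": [0.2,0,0,-8,0,0.2,0,0,-35,0,0.2,0,0,-80,0,0.2,0,0,-130,0,0.2,3,8,-175,0,0.2,12,30,-210,0.01,0.2,28,68,-232,0.02,0.2,48,118,-240,0.03,0.2,68,168,-240,0.05,0.2,90,220,-240,0.06,0.2,112,274,-240,0.08,0.2,134,328,-240,0.09,0.2,156,382,-240,0.1,0.2,175,428,-240,0.114,0.2,190,464,-240,0.114,0.2,198,483,-240,0.114,0.2,200,487,-230,0.114,0.2,200,487,-205,0.114,0.2,200,487,-180,0.114,0.2,200,487,-180,0.114]
}}

```text
time_s: 16.32
ee_pos: [0.6437, -0.2041, 0.2078]
eef_rot: [-180.0, 0.2, -5.7]
force: [0.2, -0.1, -1.8]
width: 0.0378
```

```bash
python3 - <<'E'
from h import *
for c in("scene","top"):
    im=optics.read_camera(c); cv2.imwrite(f"pics/{c}6.png",im[:,:,::-1])
a=cv2.imread("pics/scene6.png")[110:250,200:400];b=cv2.imread("pics/top6.png")[80:220,280:480]
cv2.imwrite("pics/g6.png",cv2.resize(np.hstack([a,b]),None,fx=2,fy=2))
print(go(.6445,-.2055,.146,-5.7))
E
```

```text
([-0.3, 0.4, 64.2], np.float64(0.0))
```

View pics/g6.png

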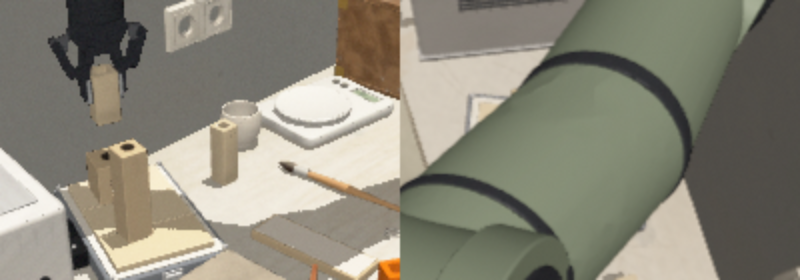

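Call:
{"fn": "carry_out", "kwargs": {
  "increments": [0.2,0,0.5,15,0,0.2,0,0.5,35,0,0.2,0,0.5,48,0,0.2,0,0.5,54,0,0.2,0,0.5,58,0,0.2,0,0.5,60,0,0.2,0,0.5,62,0,0.2,0,0.5,63,0,0.2,0,0.5,63,0,0.2,0,0.5,63,0]
}}

```text
time_s: 17.68
ee_pos: [0.6447, -0.2062, 0.1464]
eef_rot: [180.0, -0.0, -5.7]
force: [-1.2, 0.0, -2.0]
width: 0.038
```

Call:
{"fn": "carry_out", "kwargs": {
  "increments": [0.2,0,0,1,0,0.2,0,0,2,0,0.2,0,0,2.5,0,0.2,0,0,2.5,0]
}}

```text
time_s: 18.18
ee_pos: [0.6447, -0.2063, 0.1444]
eef_rot: [-180.0, -0.0, -5.7]
force: [-3.1, 0.5, 7.4]
width: 0.0379
```

Call:
{"fn": "carry_out", "kwargs": {
  "increments": [0.6,0,0,0,0,0.7,0,0,0,0,0.8,0,0,0,0,0.8,0,0,-15,0,0.8,0,0,-50,0,0.8,0,0,-100,0,0.8,0,0,-130,0,0.8,0,0,-140,0,0.8,0,0,-140,0]
}}

```text
time_s: 19.3
ee_pos: [0.6447, -0.2062, 0.2842]
eef_rot: [-180.0, -0.0, -5.7]
force: [-0.2, -0.9, 0.1]
width: 0.0682
```

```bash
python3 - <<'E'
from h import *
im=optics.read_camera("scene"); cv2.imwrite("pics/scene7.png",im[:,:,::-1])
draw("scene",im,[],(200,110,400,250),4,"pics/g7.png")
print(go(.45,-.05,.28,10),go(.4352,.026,.15,18.6))
E
```

```text
([-209.1, -135.8, 3.4], np.float64(-0.275)) ([-231.3, -209.9, 133.4], np.float64(-0.425))
```

View pics/g7.png

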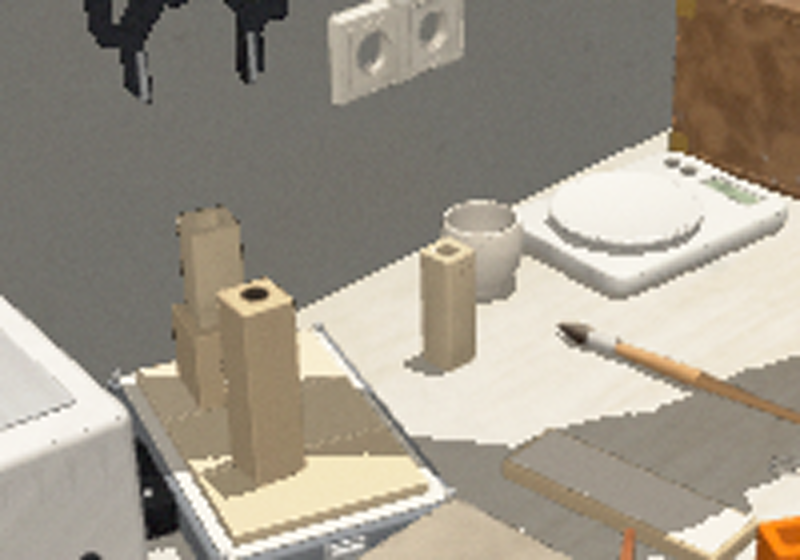

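Call:
{"fn": "carry_out", "kwargs": {
  "increments": [0.8,-10,-9,0,-0.02,0.8,-35,-30,0,-0.06,0.8,-75,-66,0,-0.13,0.8,-115,-103,5,-0.22,1,-155,-140,20,-0.3,1,-190,-172,45,-0.38,1,-215,-196,80,-0.425,1,-228,-207,110,-0.425,1,-231,-210,128,-0.425,1,-231,-210,133,-0.425,1,-231,-210,133,-0.425]
}}

```text
time_s: 20.72
ee_pos: [0.4356, 0.0257, 0.1509]
eef_rot: [180.0, 0.0, 18.6]
force: [0.4, -0.9, 0.2]
width: 0.0852
```

```bash
python3 - <<'E'
from h import *
for c in("top","scene"):
    im=optics.read_camera(c); cv2.imwrite(f"pics/{c}8.png",im[:,:,::-1])
    if c=="top":
        draw(c,im,[],(230,90,420,260),4,"pics/g8.png")
    else: draw(c,im,[((.4352,.026,.324),DIM["bat"],0,False)],(300,140,440,270),5,"pics/g8s.png")
s=status.observe(); print(s["ee_pos"],s["eef_rot"])
E
```

```text
[0.43604937 0.02565736 0.15130734] [ 1.79993604e+02 -4.03588169e-02  1.86084310e+01]
```

View pics/g8.png

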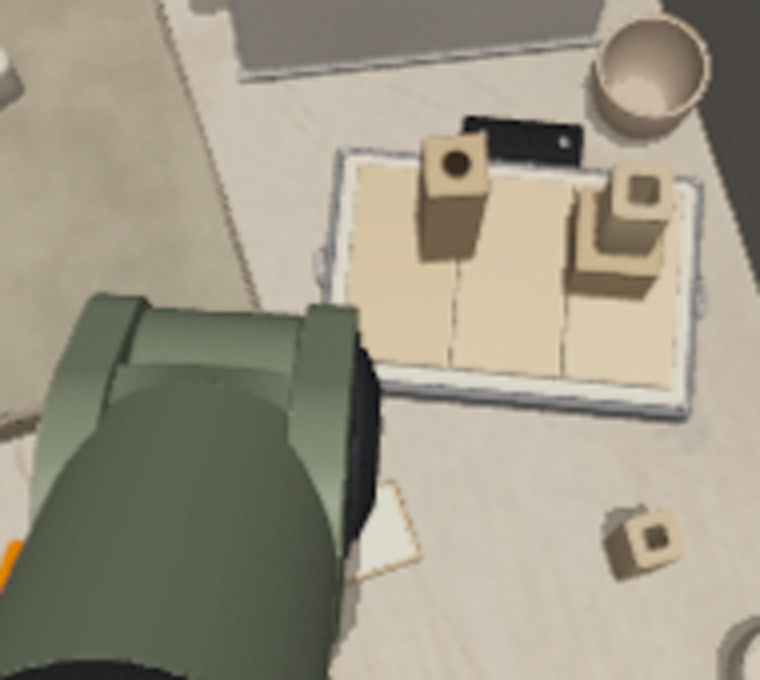

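View pics/g8s.png

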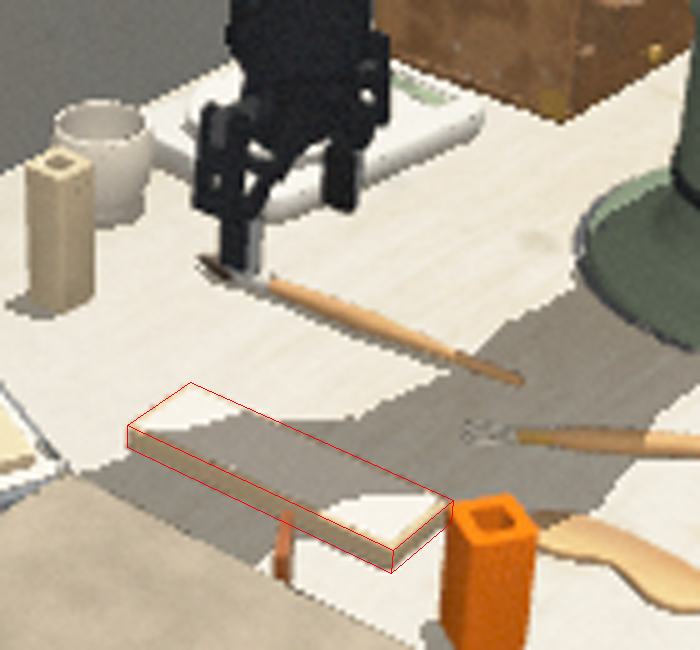

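```bash
python3 - <<'E'
from h import *
f=lambda u,v,z:np.round(back("top",((u+.5)/4-.5+230,(v+.5)/4-.5+90),z),4)
print("tall",f(456,162,.19),"short",f(644,189,.19),"tile",back("top",(255,205),0)[:2])
print(go(.4352,.026,-.002,18.6))
E
```

```text
tall [ 0.6652 -0.0916  0.19  ] short [ 0.6462 -0.2079  0.19  ] tile [0.51196352 0.15849816]
([-0.8, -0.6, 153.3], np.float64(0.0))
```

Call:
{"fn": "carry_out", "kwargs": {
  "increments": [1,0,0,25,0,1,0,0,70,0,1,0,0,110,0,1,0,0,135,0,1,0,0,146,0,1,0,0,150,0,1,0,0,150,0,0.4,0,0,150,0,0.4,0,0,150,0,0.4,0,0,150,0,0.4,0,0,150,0,0.4,0,0,150,0],
  "force": 60
}}

```text
time_s: 22.32
ee_pos: [0.4361, 0.026, 0.0017]
eef_rot: [-180.0, -0.1, 18.6]
force: [-3.7, 0.4, 19.0]
width: 0.0582
```

```bash
python3 - <<'E'
from h import *
im=optics.read_camera("scene"); cv2.imwrite("pics/scene9.png",im[:,:,::-1])
draw("scene",im,[],(310,170,430,270),6,"pics/g9.png")
s=status.observe(); print(s["force"],s["wrist_torque"],s["width"])
E
```

```text
[-2.42508664  0.35519651 18.86725501] [-0.03157661  0.67162308  0.05885934] 0.05851102756608369
```

View pics/g9.png

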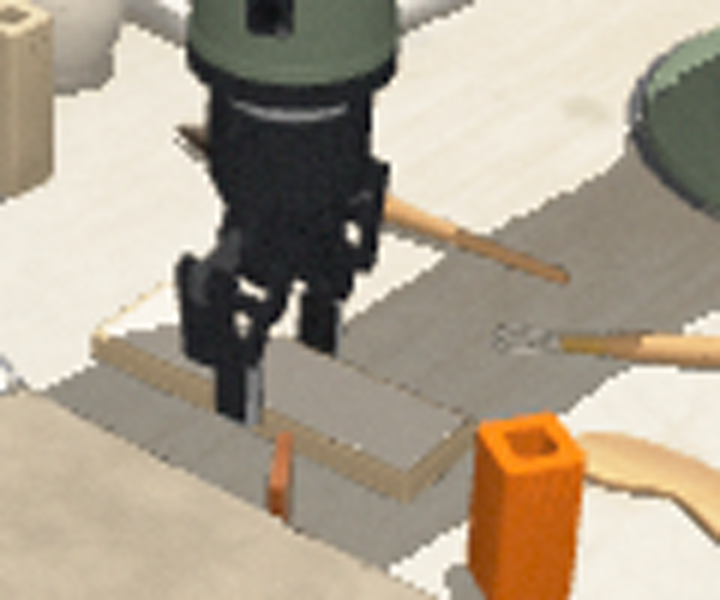

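Call:
{"fn": "carry_out", "kwargs": {
  "increments": [0.4,0,0,-3,0,0.4,0,0,-6,0,0.4,0,0,-8,0,0.4,0,0,-8,0,0.4,0,0,-8,0],
  "force": 90
}}

```text
time_s: 23.0
ee_pos: [0.4358, 0.0258, 0.0087]
eef_rot: [180.0, 0.0, 18.6]
force: [0.7, -0.2, -4.7]
width: 0.0572
```

```bash
python3 - <<'E'
from h import *
im=optics.read_camera("scene"); cv2.imwrite("pics/scene10.png",im[:,:,::-1])
draw("scene",im,[],(310,170,430,270),6,"pics/g10.png")
s=status.observe(); print(s["ee_pos"],s["force"],s["wrist_torque"],s["width"])
E
```

```text
[0.43572614 0.02580341 0.0087078 ] [ 0.51348489  0.25391592 -4.69711359] [-0.0345877   0.01504523  0.01317179] 0.057432824383089685
```

View pics/g10.png

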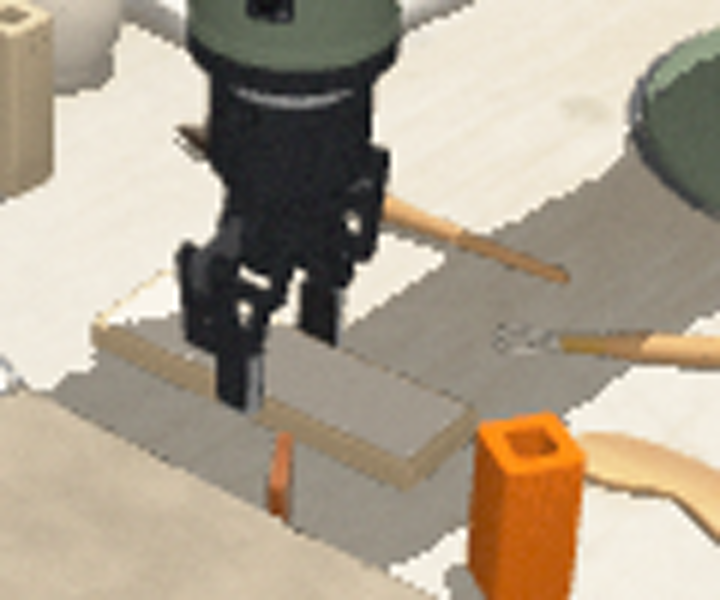

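```bash
python3 - <<'E'
from h import *
print(go(.655,-.149,.27,-9.4),go(.655,-.149,.205,-9.4))
E
```

```text
([151.9, 235.7, -261.3], np.float64(0.489)) ([152.0, 235.7, -196.3], np.float64(0.489))
```

Call:
{"fn": "carry_out", "kwargs": {
  "increments": [0.4,0,0,-8,0,0.4,0,0,-30,0,0.4,0,0,-65,0,0.4,0,0,-105,0,0.4,0,0,-145,0,0.4,0,0,-185,0,0.4,2,3,-220,0.02,0.4,8,12,-245,0.06,0.4,20,31,-258,0.12,0.4,38,58,-261,0.19,0.4,58,90,-261,0.26,0.4,80,124,-261,0.33,0.4,101,157,-261,0.4,0.4,120,187,-261,0.45,0.4,136,211,-261,0.48,0.4,147,228,-261,0.489,0.4,151,234,-261,0.489,0.4,152,236,-261,0.489,0.4,152,236,-261,0.489]
}}

```text
time_s: 25.42
ee_pos: [0.6548, -0.1488, 0.27]
eef_rot: [-180.0, 0.0, -9.4]
force: [-0.4, -1.3, -3.4]
width: 0.0573
```

```bash
python3 - <<'E'
from h import *
im=optics.read_camera("scene"); cv2.imwrite("pics/scene11.png",im[:,:,::-1])
s=status.observe(); print(s["ee_pos"],s["eef_rot"],s["force"])
draw("scene",im,[((.655,-.149,-.164),DIM["bat"],s["ee_pos"][2]-.002,False)],(190,80,350,240),4.5,"pics/g11.png")
t=optics.read_camera("top"); cv2.imwrite("pics/top11.png",t[:,:,::-1])
draw("top",t,[((.655,-.149,-.164),DIM["bat"],s["ee_pos"][2]-.002,False)],(270,60,430,210),4.5,"pics/g11t.png")
E
```

```text
[ 0.65482868 -0.14876744  0.27001427] [-1.79980995e+02  4.16188054e-03 -9.37577110e+00] [-0.43908123  0.30778765 -3.19725388]
```

View pics/g11.png

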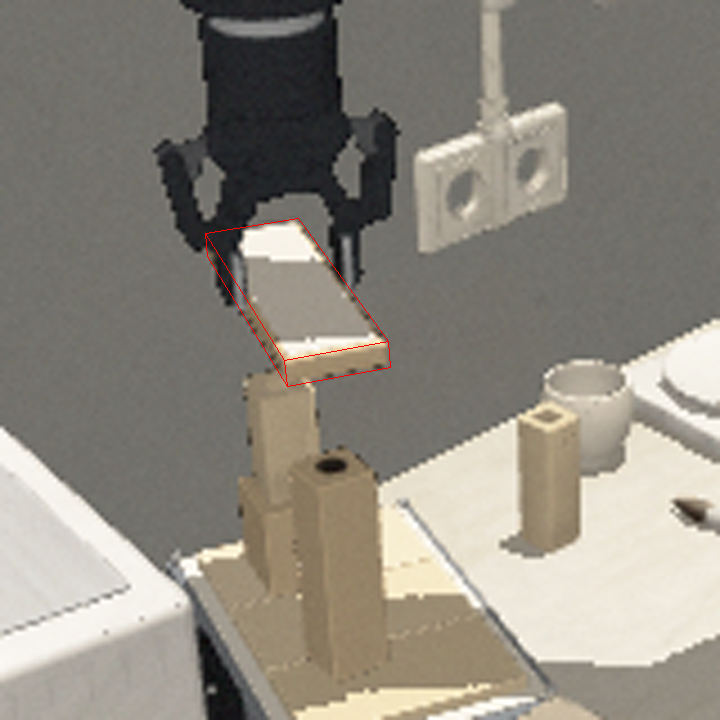

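View pics/g11t.png

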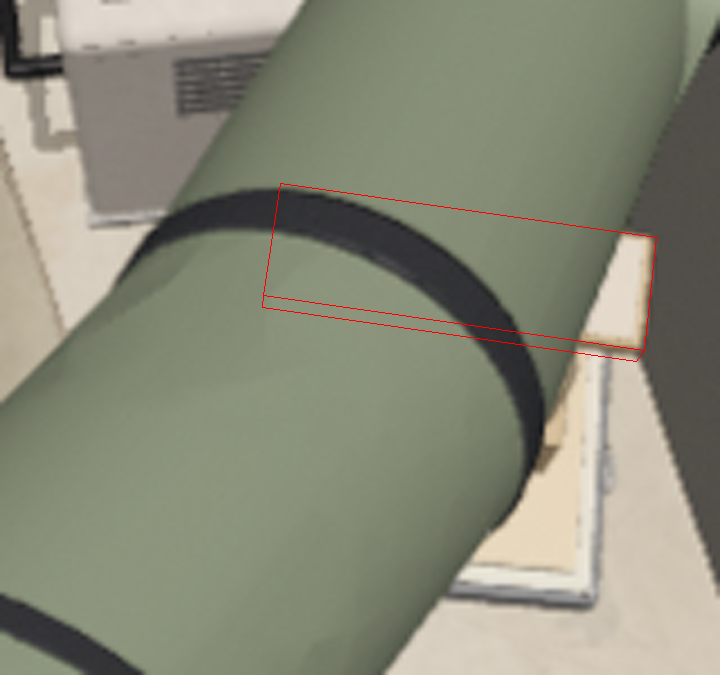

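Call:
{"fn": "carry_out", "kwargs": {
  "increments": [0.4,0,0,10,0,0.4,0,0,28,0,0.4,0,0,46,0,0.4,0,0,58,0,0.4,0,0,65,0,0.4,0,0,69,0,0.4,0,0,71,0,0.4,0,0,73,0,0.4,0,0,74,0,0.4,0,0,74,0]
}}

```text
time_s: 26.78
ee_pos: [0.6552, -0.1493, 0.1959]
eef_rot: [180.0, -0.0, -9.4]
force: [-0.5, 0.2, -4.1]
width: 0.0569
```

```bash
python3 - <<'E'
from h import *
im=optics.read_camera("scene"); cv2.imwrite("pics/scene12.png",im[:,:,::-1])
s=status.observe(); print(s["ee_pos"],s["eef_rot"],s["force"],s["wrist_torque"])
draw("scene",im,[],(220,120,300,240),6,"pics/g12.png")
E
```

```text
[ 0.65521327 -0.14930656  0.19589273] [-1.79999820e+02 -6.80645582e-03 -9.40099764e+00] [-0.40475362 -0.29913767 -4.90023865] [-0.00132682  0.00038591 -0.00320909]
```

View pics/g12.png

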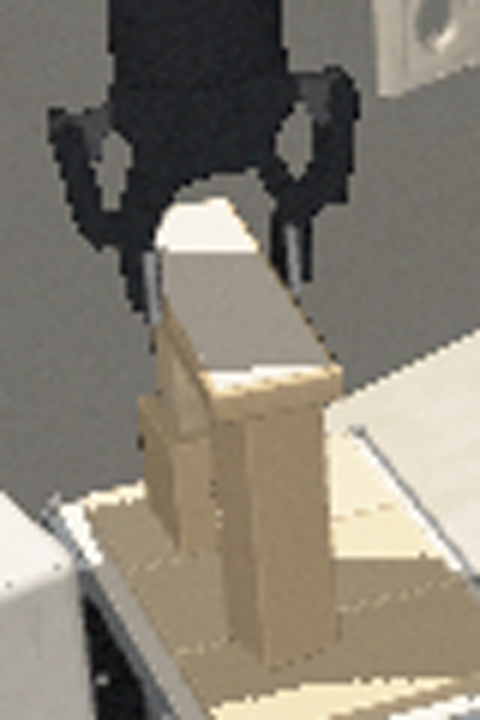

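Aligned over both columns, not yet in contact. Down in 1 mm steps.

Call:
{"fn": "carry_out", "kwargs": {
  "increments": [0.4,0,0,1,0,0.4,0,0,2,0,0.4,0,0,2,0,0.4,0,0,2,0]
}}

```text
time_s: 27.32
ee_pos: [0.6552, -0.1493, 0.1938]
eef_rot: [180.0, 0.0, -9.4]
force: [0.9, 0.5, -5.0]
width: 0.0573
```

Call:
{"fn": "carry_out", "kwargs": {
  "increments": [0.4,0,0,0.7,0,0.4,0,0,1.4,0,0.4,0,0,1.4,0,0.4,0,0,1.4,0]
}}

```text
time_s: 27.82
ee_pos: [0.6552, -0.1493, 0.1924]
eef_rot: [180.0, 0.0, -9.4]
force: [0.6, 0.1, -4.9]
width: 0.0572
```

Call:
{"fn": "carry_out", "kwargs": {
  "increments": [0.4,0,0,0.5,0,0.4,0,0,1,0,0.4,0,0,1,0,0.4,0,0,1,0]
}}

```text
time_s: 28.32
ee_pos: [0.6554, -0.1493, 0.1922]
eef_rot: [-180.0, -0.0, -9.4]
force: [-4.3, 1.0, 6.9]
width: 0.0572
```

Call:
{"fn": "carry_out", "kwargs": {
  "increments": [0.68,0,0,0,0,0.72,0,0,0,0,0.76,0,0,0,0,0.85,0,0,0,0,1,0,0,0,0,1,0,0,0,0],
  "force": 20
}}

```text
time_s: 29.08
ee_pos: [0.6552, -0.1493, 0.1914]
eef_rot: [180.0, -0.0, -9.4]
force: [0.4, 0.1, 0.3]
width: 0.0854
```

```bash
python3 - <<'E'
from h import *
im=optics.read_camera("scene"); cv2.imwrite("pics/scene13.png",im[:,:,::-1])
s=status.observe(); print(s["ee_pos"],s["eef_rot"],s["force"],s["width"])
draw("scene",im,[],(220,120,300,240),6,"pics/g13.png")
E
```

```text
[ 0.65518107 -0.14930107  0.19139521] [ 1.79996852e+02  3.22120746e-04 -9.40054038e+00] [-0.23431293 -0.29163623 -0.18505896] 0.08517953480056206
```

View pics/g13.png

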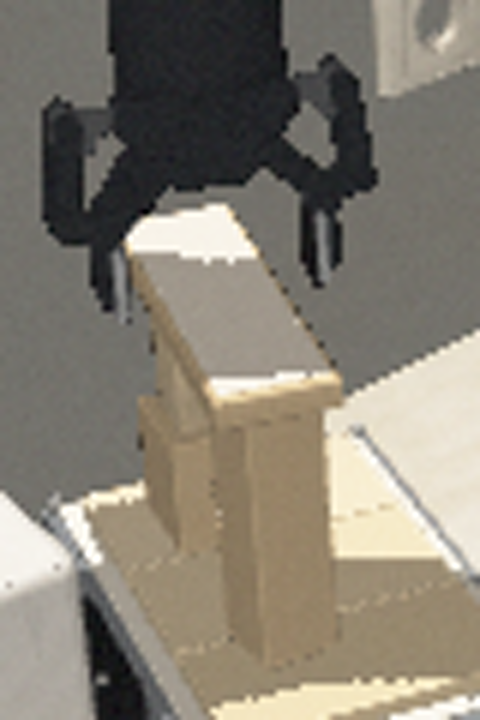

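Strip is resting and free, with both fingers clear. Retreat straight up, then away to check from the top.

Call:
{"fn": "carry_out", "kwargs": {
  "increments": [1,0,0,-8,0,1,0,0,-30,0,1,0,0,-65,0,1,0,0,-95,0,1,-10,-5,-110,0,1,-40,-30,-115,0,1,-80,-70,-115,0,1,-120,-115,-115,0,1,-150,-160,-115,0,1,-165,-200,-115,0,1,-175,-230,-115,0,1,-180,-250,-115,0,1,-180,-250,-115,0,1,-180,-250,-115,0]
}}

```text
time_s: 30.88
ee_pos: [0.5181, 0.126, 0.3063]
eef_rot: [180.0, 0.0, -9.4]
force: [0.2, -0.4, -0.1]
width: 0.0853
```

```bash
python3 - <<'E'
from h import *
s=status.observe(); print(s["time_s"],s["ee_pos"],s["force"])
ims={c:optics.read_camera(c) for c in("scene","top")}
for c in ims: cv2.imwrite(f"pics/{c}14.png",ims[c][:,:,::-1])
x,f=efit(ims,DIM["bat"],.19,[.655,-.149,-.164]); print(np.round(x,4),f)
draw("scene",ims["scene"],[((.655,-.149,-.164),DIM["bat"],.19,False)],(200,120,340,250),5,"pics/g14s.png")
draw("top",ims["top"],[((.655,-.149,-.164),DIM["bat"],.19,False)],(270,80,430,210),4.5,"pics/g14t.png")
E
```

```text
30.875 [0.51808689 0.12598672 0.30632395] [ 0.2214719  -0.37460004 -0.11576571]
[ 0.6552 -0.1528 -0.1915] 51.17563303285111
```

View pics/g14s.png

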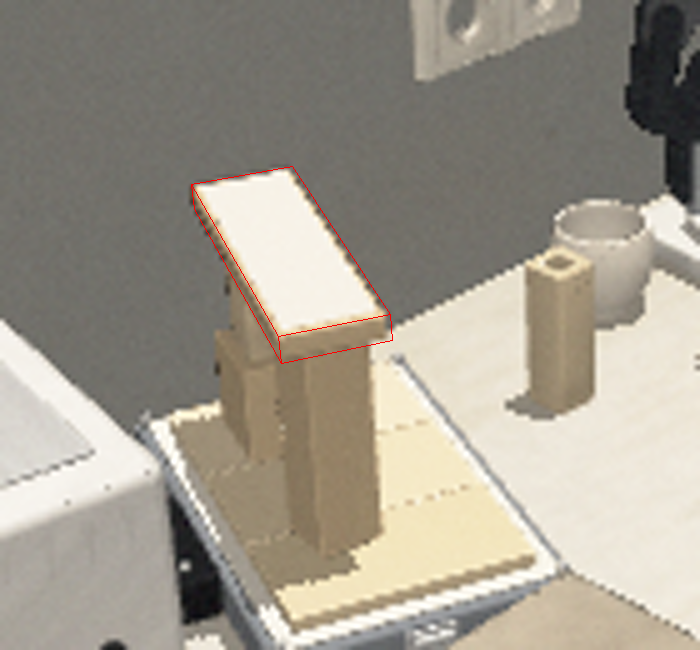

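View pics/g14t.png

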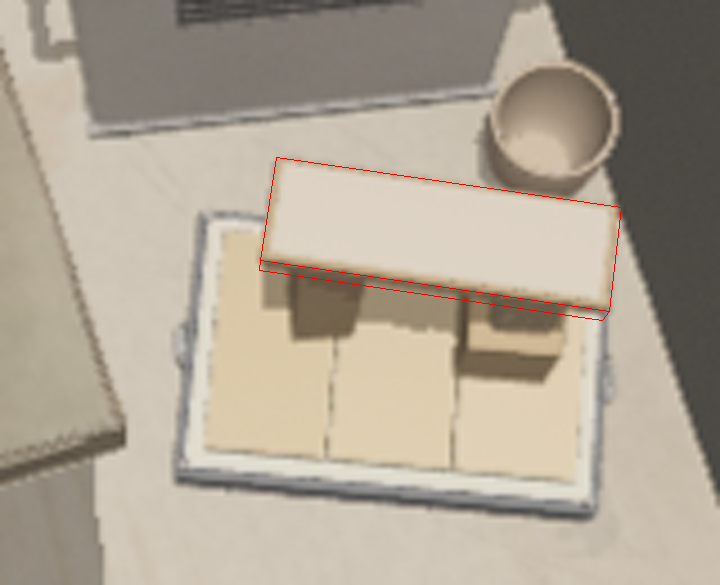

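```bash
python3 -c "
from workcell import job; print(job.finish_job())"
```

```text
the job is handed in; nothing more can be done
None
```

I stood the thick block near the hearth's free end, put the cream 76 mm post on it, and laid the strip across that column and the tall post. I handed the job in at about 31 s; it reports no verdict.

**What the last checks showed:**
- **Strip:** the outline expected at 190 mm height lies on the picture in both cameras. The strip looks level, its centre is about (0.655, -0.149), and it rests free of the fingers.
- **Columns:** the bores in the top view put the tall post at (0.665, -0.092) and the short post at (0.646, -0.208). That is about 60 mm either side of the strip's middle and near its centre line. The short post is within about 2 mm of the block's centre.
- **Room for the hood:** by my estimate of the hearth's pose, the strip's ends are at about (0.026, 0.087) and (0.014, -0.102) in the hearth's frame, inside the bricks.
- **Other things:** the tall post stands upright. The spare post, cup and tile were not touched, and the pictures show no shift.

**What disagreed:**
- **Strip fit:** an automatic edge fit of the final strip gave -0.19 rad and 4 mm different in y, against the placed -0.164 rad. The same kind of fit had locked on to the whitewash edge earlier, so I trusted the outline overlay and the arm's pose instead.
- **Block fit:** a scene-camera fit of the block failed because the tall post hides part of it, so I used the top view.
- **Grip width:** the gripper read 57 to 58 mm on the 60 mm strip; I put this down to the fingers flexing.

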